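# Face the cartridge tag to the reader and hold the service cover over its threads

## Task

On the open water-treatment unit, turn the cartridge by its bar grip until its tag squarely faces the reader block in the bay and let it go; then lift the aluminium cover plate by its handle and hold it level, about 10 mm above the unit's rim and touching nothing of the unit, the right way round with its three holes centred over the three threaded holes, so that I can start the long screws through it. Finish while still holding the cover there: do not set it down or let go. Leave the other things on the worktop where they stand.

Things in the scene. Friction and masses are not known exactly. Their poses are not given: they have to be found in the camera images.
- unit: fixed water-treatment unit left or right of the middle: white open square box, 140 x 140 mm, rim 75 mm high, walls 8 mm (bay 124 x 124 mm), with a round lug 28 mm wide out of the middle of its front wall and two hose barbs out of the back. Origin under its centre, on the cartridge's axis; x points from lug side to hose side, y to the side with the reader block; turned up to 0.3 rad
- reader_window (a point): middle of the dark window of the grey reader block (46 x 21 mm, top 45 mm above the worktop) on the inside of the bay's +y wall, 41 mm from the cartridge's axis and 30 mm above the worktop; the window looks at the cartridge
- cartridge (a joint): turn in rad of the clear round cartridge (64 mm across, in the middle of the bay) on its seat: 0 when its tag squarely faces the reader window, positive counter-clockwise from above. It starts 0.5 to 1.3 rad counter-clockwise, turns on past 0 without a stop there, cannot be lifted out, needs about 0.1 N m and stays where it is left
- cartridge_grip (a point): centre of the grey bar grip on top of the cartridge: bar 46 mm long, 12 mm thick, 24 mm high; its centre is 56 mm, its top 68 mm (7 mm below the rim) and its foot on the cartridge's shoulder 44 mm above the worktop. The bar lies along the tag's direction: the point's y axis points from the axis to the tag, x across the bar
- cartridge_tag (a point): outer face of the tag, a white paper pad 26 mm wide and 21 mm high on the side of the cartridge, folded over onto its shoulder, 35 mm from the axis
- thread_left (a point): mouth of the threaded hole (5 mm bore in a brass insert) in the rim at the unit's +x, +y corner: 58 mm and 58 mm from the unit's centre, 75 mm above the worktop
- thread_right (a point): mouth of the threaded hole at the unit's +x, -y corner: 58 mm, -58 mm, 75 mm above the worktop
- thread_front (a point): mouth of the threaded hole in the front lug: 80 mm from the centre on the -x side, 75 mm above the worktop
- cover: loose aluminium cover plate, 0.2 to 0.4 kg, 140 x 140 mm, 4 mm thick, with a 28 mm wide round lug out of the middle of one side and a black bow handle on top; lies flat on the worktop, handle up, on the other side from the unit, turned up to 0.8 rad. Origin at the centre of the plate's underside, z up, lug towards -x
- cover_grip (a point): centre of the handle's bar: bar 100 mm long along the cover's y, 12 mm thick along its x, 16 mm high, with its centre 32 mm above the plate's underside; between the bar and the plate are 20 mm of free height and between its two posts 74 mm. This point's axes are the cover's
- hole_left (a point): centre of the cover's 12 mm through hole at its +x, +y corner (58 mm, 58 mm from the plate's centre), on the underside; belongs over thread_left
- hole_right (a point): centre of the 12 mm hole at the cover's +x, -y corner (58 mm, -58 mm), on the underside; belongs over thread_right
- hole_front (a point): centre of the 12 mm hole in the cover's lug (80 mm from the centre towards -x), on the underside; belongs over thread_front
- screw_dish: round steel parts dish, 72 mm across, 16 mm high, with three thumb screws in it; origin under its centre; to be left alone
- bond: small dark dropper bottle, 23 mm across, 55 mm high; to be left alone
- cup: rinse cup, 81 mm across, 112 mm high; to be left alone
- pad: spiral note pad, 105 x 78 x 13 mm; to be left alone
- bowl: rubber mixing bowl, 122 mm across, 70 mm high; to be left alone
- tape: roll of tape lying flat, 100 mm across, 25 mm high; to be left alone

How it is judged:
By the outcome, as a careful person would: the job done as asked, in the order asked, and still so for the second after the job is handed in, while the arm keeps its last pose, push and grip.
It also fails if it takes over 58 s, if anything falls off the work surface, if the arm or the gripper's body presses on something with over 40 N, if the wrist force passes 120 N, or if a joint passes its speed limit or range.

## Robot

A 6-joint arm with a two-finger parallel gripper is mounted at the origin on a cart in front of the work surface, level with it; the furniture and walls round the work are solid. World frame = base frame: x ahead of the robot, y to its left, z up, the work surface at z = 0. Lengths are in m, angles in degrees, forces in N, time in s.
With the tool pointing down it reaches from about 0.25 to 0.725 m from the base axis. Payload 9.7 kg.
Tool frame: the origin (TCP) lies midway between the tips of the shut fingers; the grasp point (between the pads) lies 19 mm behind it; z points along the fingers, y is the line along which they close (so a half turn about z gives the same grasp; the last joint's range is limited). The gripper opens to 85 mm and grips with 20 to 120 N. Pads are 22 mm wide; open, the fingers measure 114 mm over their backs; the gripper's body (76 mm by 85 mm) begins 54 mm behind the grasp point. The pads swing forward as they close: fully open they stand 13 mm farther back than shut.
Start: joints at [-71.562, 4.979, 10.078, 95.1, 0, 90], TCP at [0.174, -0.522, 0.231] pointing down, gripper open.
Joint ranges: [-179.16, 179.16], [-48.56, 103.87], [-65.8, 70.77], [-126.05, 130.52], [-82.76, 87.17], [-180, 180]. Speed limits (degrees/s): [127.2, 127.2, 147.25, 180, 180, 180].

## Interface

Orientations are given as [roll, pitch, yaw] about the fixed x, y, z axes, in that order (R = Rz(yaw) Ry(pitch) Rx(roll)).
In Python, from workcell import bot gives the robot as it stands.
- The arm moves only by the shell command python3 -m crank 'ROWS' [FORCE]. ROWS is JSON, a list of rows, each an object with "gripper": the finger opening in mm, from 0 to 85.4; "travel": the shift along the tool's x, y, z in mm, a list of three; "twist": the turn, a rotation vector about the tool's x, y, z in rad, a list of three. In form: [{"gripper": gripper, "travel": [tx, ty, tz], "twist": [rx, ry, rz]}, ...]. A call has 1 to 12 rows; each row shifts and turns the commanded pose from where the row before left it, along the tool's axes as they then stand; what a row does not reach is not made up. A row lasts 1/8 s, in which the tool goes at most 62.5 mm and 10.7 degrees, less where a joint would pass 70% of its speed; a pose out of reach is approached as far as the arm can. A call is refused whole if a number of a shift passes 62.5 or a number of a turn 0.188, either way. A call with a gripper value outside its range is refused whole. The fingers move at their own pace and stop on an object; FORCE is the grip in N (left out, the last holds). Time passes only in rows, so rows that do not move let the fingers close. It gives the time, the measured TCP pose, the force, the opening and the grip force at its end, in the units of the state.
- bot.get_obs(): the state, without advancing time (a new reading comes with each control period).
- bot.camera(name): name is "scene" or "top"; returns the picture (420x560x3 uint8, red, green, blue); there is no depth.
- bot.calibration(name): a dict with "vfov" (degrees; the focal length in pixels is half the picture's height over the tangent of half this angle, whatever the lens; pixels are square), "cx", "cy" (the principal point, pixels), "camera_from_world" (4x4, takes a point from world to camera coordinates). Camera axes: x right, y down, z forward; pixel columns grow to the right and rows downward; lengths in m; the calibration is good to about 2 mm. A picture is of the moment at which its call begins. calibration takes no time and is no camera call.
- bot.job_done(): hands the job in; it is judged then, once.
The state is a dict: "time": time; "q": joint angles; "qd": joint speeds; "joint_efforts": joint torques, N m; "ee_pos": TCP position; "tcp_rot": TCP orientation; "wrist_force": force on the tool from outside, world axes, zero at the start; "torque": the same for the moment, N m; "opening": finger opening in m; "grasp_force": force on a finger pad.
Only numpy, scipy, OpenCV 4.12 (cv2) and the standard library are available. Lean on these libraries where they do the work, as an engineer would, in place of code of your own. Each camera call takes 0.05 s, during which the arm holds its last target. There are 200 camera calls.

## Working session

There is one attempt and no reset: what is moved stays moved. The work goes in short steps, Python scripts to look and compute and a shell command to move; the robot and the scene stay as the last step left them, time stands still between calls to the robot, and variables do not carry over. Pictures are saved under pics/ and viewed, at most 10 in all, crops included, and the job is handed in when it is done.

```bash
mkdir -p pics
cat > h.py <<'E'
import numpy as np, cv2
from workcell import bot
def shot(n,f):
    im=bot.camera(n); cv2.imwrite(f'pics/{f}.png',im[:,:,::-1]); return im
def K(n):
    c=bot.calibration(n); f=210/np.tan(np.radians(c['vfov'])/2); return c,f
def ray(n,u,v,z):
    c,f=K(n); T=np.array(c['camera_from_world']); R=T[:3,:3]; o=-R.T@T[:3,3]
    d=R.T@np.array([(u-c['cx'])/f,(v-c['cy'])/f,1]); return o+d*(z-o[2])/d[2]
def proj(n,p):
    c,f=K(n); T=np.array(c['camera_from_world']); q=T[:3,:3]@np.array(p)+T[:3,3]; return f*q[:2]/q[2]+[c['cx'],c['cy']]
E
python3 - <<'E'
from h import *
a=shot('top','t0');b=shot('scene','s0')
for n in('top','scene'):
    c=bot.calibration(n);print({k:np.round(v,3).tolist() for k,v in c.items()})
print(bot.get_obs())
E
```

```text
{'vfov': 55.178, 'cx': 277.831, 'cy': 216.768, 'camera_from_world': [[0.011, -1.0, -0.001, -0.021], [-0.997, -0.011, -0.082, 0.526], [0.082, 0.002, -0.997, 1.416], [0.0, 0.0, 0.0, 1.0]]}
{'vfov': 42.743, 'cx': 290.659, 'cy': 214.093, 'camera_from_world': [[0.459, -0.889, 0.014, -0.22], [-0.39, -0.216, -0.895, 0.269], [0.799, 0.405, -0.445, 1.251], [0.0, 0.0, 0.0, 1.0]]}
{'time': 0.1, 'q': array([-7.15622505e+01,  5.00634370e+00,  1.00400031e+01,  9.51008970e+01,
        6.44340759e-04,  9.00009897e+01]), 'qd': array([ 0.03448235, -0.05817336,  0.15316218,  0.05483531,  0.07754959,
       -0.00086068]), 'joint_efforts': array([-1.23572227e-04, -5.21561229e+01,  4.65654624e+01,  1.60184875e-02,
       -5.53258218e-06, -1.30972982e-06]), 'ee_pos': array([ 0.17388689, -0.52156554,  0.23067842]), 'tcp_rot': array([-1.79932762e+02, -6.43178898e-04,  1.84367591e+01]), 'wrist_force': array([ 0.22922569, -0.08981045, -0.61980777]), 'torque': array([-0.01655068,  0.04858386,  0.02240144]), 'grasp_force': 0.0, 'opening': 0.08510482447432818}
```

View pics/t0.png

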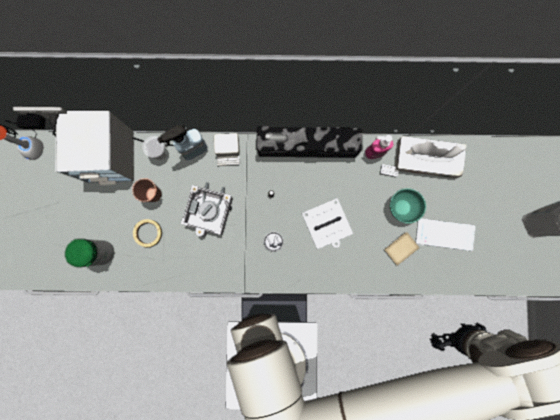

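View pics/s0.png

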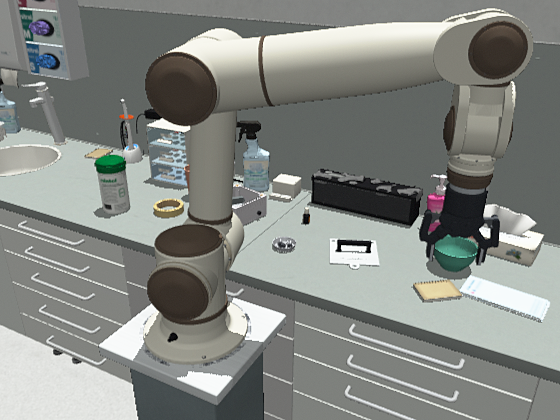

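The top view shows the unit at about (207,211), lug at (200,232), and the cover at about (328,223), lug at (336,243). The dish is at (274,242), the bottle at (271,194), and the bowl and pad are to the right. I'll enlarge this area.

Run:
```python
from h import *
im=cv2.imread('pics/t0.png')
a=cv2.resize(im[175:245,172:242],None,fx=5.6,fy=5.6,interpolation=cv2.INTER_CUBIC)
b=cv2.resize(im[190:260,294:364],None,fx=5.6,fy=5.6,interpolation=cv2.INTER_CUBIC)
cv2.imwrite('pics/c0.png',np.hstack([a,b]))
# cover: bright mask, plate outline and dark handle
g=cv2.cvtColor(im,cv2.COLOR_BGR2GRAY)
roi=np.zeros_like(g);roi[190:260,294:364]=1
m=((g>195)&(roi>0)).astype(np.uint8)
m=cv2.morphologyEx(m,cv2.MORPH_CLOSE,np.ones((9,9)))
cs,_=cv2.findContours(m,0,2);c=max(cs,key=cv2.contourArea);print(cv2.contourArea(c),cv2.minAreaRect(c),g[215,300],g[212,318])
h=((g<70)&(roi>0)).astype(np.uint8);cs,_=cv2.findContours(h,0,2);c=max(cs,key=cv2.contourArea);r=cv2.minAreaRect(c)
print(r,[np.round(ray('top',*p,.04),4).tolist() for p in cv2.boxPoints(r)],ray('top',*r[0],.04))
```

```text
1556.0 ((328.31036376953125, 225.72415161132812), (45.95725631713867, 39.91715621948242), 66.80140686035156) 178 237
((327.073974609375, 223.1775360107422), (2.230769395828247, 26.76923370361328), 67.38013458251953) [[0.4886, -0.1443, 0.04], [0.5259, -0.2313, 0.04], [0.5187, -0.2344, 0.04], [0.4814, -0.1473, 0.04]] [ 0.50362031 -0.18928049  0.04      ]
```

View pics/c0.png

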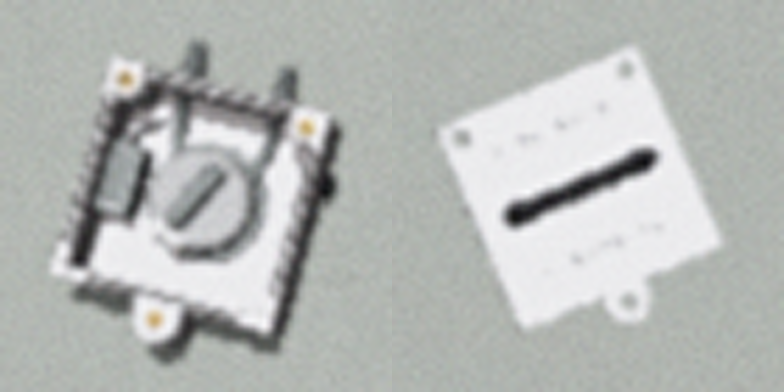

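Left: brass inserts at crop (125,78), (306,128), (154,320), reader at the left wall, and the bar running lower-left with the tag at its lower-left end. Right: cover holes at (626,69), (463,137), (628,300).

```bash
cat >> h.py <<'E'
def cent(im,mask,u,v,r=4):
    ys,xs=np.mgrid[0:420,0:560]; w=np.clip(mask,0,None)*((xs-u)**2+(ys-v)**2<=r*r)
    return (w*xs).sum()/w.sum(),(w*ys).sum()/w.sum()
def fit(P,Q): # Q local -> P world ; yaw, origin
    P=np.array(P)[:,:2];Q=np.array(Q);p=P-P.mean(0);q=Q-Q.mean(0)
    th=np.arctan2((q[:,0]*p[:,1]-q[:,1]*p[:,0]).sum(),(q*p).sum())
    R=np.array([[np.cos(th),-np.sin(th)],[np.sin(th),np.cos(th)]]);t=P.mean(0)-R@Q.mean(0)
    return np.degrees(th),t,(P-(Q@R.T+t))*1000
L=[[.058,.058],[.058,-.058],[-.08,0]]
E
python3 - <<'E'
from h import *
im=cv2.imread('pics/t0.png')[:,:,::-1].astype(float)
sat=im.max(2)-im.min(2)-25; s=5.6
U=[(125,78),(306,128),(154,320)];C=[(463,137),(626,69),(628,300)]
off=lambda p,x0,y0:((p[0]+.5)/s-.5+x0,(p[1]+.5)/s-.5+y0)
P=[cent(im,sat,*off(p,172,175),3) for p in U];print(np.round(P,2))
print('unit',fit([ray('top',*p,.075) for p in P],L))
g=im.mean(2)
C=[(p[0]-392,p[1]) for p in C]
P=[cent(im,np.where(g<222,225-g,0),*off(p,294,190),2.3) for p in C];print(np.round(P,2))
print('cover',fit([ray('top',*p,.004) for p in P],L))
a,b=[ray('top',*off(p,172,175),.068)[:2] for p in [(170,225),(225,172)]];d=a-b
print('grip',(a+b)/2,np.degrees(np.arctan2(d[1],d[0]))-90)
E
```

```text
[[194.06 188.75]
 [226.3  197.26]
 [199.13 231.54]]
unit (np.float64(-14.387529967010972), array([0.5452106, 0.2340817]), array([[-0.14299815, -0.11346603],
       [ 0.23100342, -0.06059866],
       [-0.08800527,  0.17406469]]))
[[306.05 214.19]
 [335.26 201.95]
 [335.91 243.36]]
cover (np.float64(23.438545457945935), array([ 0.50733536, -0.19352309]), array([[ 0.34581405, -0.23145517],
       [-0.00570527,  0.40980091],
       [-0.34010878, -0.17834574]]))
grip [0.54277595 0.23075326] 45.109264693526
```

```bash
cat >> h.py <<'E'
def go(x=None,y=None,z=None,yaw=None):
    "tool-axis shift (mm) from measured pose to target, and rz twist (rad), plus q"
    o=bot.get_obs();from scipy.spatial.transform import Rotation as R
    r=R.from_euler('xyz',o['tcp_rot'],degrees=True);p=o['ee_pos'];t=np.array([p[i] if v is None else v for i,v in enumerate((x,y,z))])
    print('shift',np.round(r.inv().apply(t-p)*1000,1),'q',np.round(o['q'],1),'p',np.round(p,4),'rot',np.round(o['tcp_rot'],2),'t',o['time'],'F',np.round(o['wrist_force'],1),'open',round(o['opening'],4),o['grasp_force'])
    if yaw is not None: print('turn rotvec',np.round((r.inv()*R.from_euler('xyz',[180,0,yaw],degrees=True)).as_rotvec(),4))
E
python3 -m crank '[{"gripper":40,"travel":[42,-42,0],"twist":[0,0,-0.18]},{"gripper":40,"travel":[0,0,0],"twist":[0,0,0]}]' 40
python3 -c "
from h import *
go(.545,.234,.23,135)"
```

```text
time: 0.35
ee_pos: [0.2014, -0.4664, 0.2314]
tcp_rot: [-180.0, -0.0, 29.0]
wrist_force: [-0.3, -0.5, 0.3]
opening: 0.0518
grasp_force: 0.0
shift [ 640.  -446.1    1.9] q [-66.7  -0.7   4.2  95.    0.   84.4] p [ 0.2014 -0.4664  0.2314] rot [-1.7996e+02 -2.0000e-02  2.8990e+01] t 0.35 F [-0.3 -0.5  0.3] open 0.0518 0.0
turn rotvec [-0.0000e+00 -9.0000e-04 -1.8502e+00]
```

```bash
python3 -m crank '[{"gripper":40,"travel":[0,0,0],"twist":[0,0,-0.185]},{"gripper":40,"travel":[0,0,0],"twist":[0,0,-0.185]},{"gripper":40,"travel":[0,0,0],"twist":[0,0,-0.185]},{"gripper":40,"travel":[0,0,0],"twist":[0,0,-0.185]},{"gripper":40,"travel":[0,0,0],"twist":[0,0,-0.185]},{"gripper":40,"travel":[0,0,0],"twist":[0,0,-0.185]},{"gripper":40,"travel":[0,0,0],"twist":[0,0,-0.185]},{"gripper":40,"travel":[0,0,0],"twist":[0,0,-0.185]},{"gripper":40,"travel":[0,0,0],"twist":[0,0,-0.185]},{"gripper":40,"travel":[0,0,0],"twist":[0,0,-0.185]},{"gripper":40,"travel":[0,0,0],"twist":[0,0,0]}]'
python3 -c "
from h import *
go(.545,.234,.2,135)"
```

```text
time: 1.72
ee_pos: [0.2003, -0.469, 0.231]
tcp_rot: [-180.0, -0.0, 134.6]
wrist_force: [-0.1, 0.4, -0.7]
opening: 0.0399
grasp_force: 0.0
shift [258.4 739.1  31.1] q [-66.9  -0.5   4.4  94.9  -0.  -21.5] p [ 0.2003 -0.469   0.231 ] rot [-1.8000e+02 -2.0000e-02  1.3461e+02] t 1.725 F [-0.1  0.4 -0.7] open 0.0399 0.0
turn rotvec [-0.     -0.0003 -0.0068]
```

```bash
python3 -m crank '[{"gripper":40,"travel":[18,52,0],"twist":[0,0,0]},{"gripper":40,"travel":[18,52,0],"twist":[0,0,0]},{"gripper":40,"travel":[18,52,0],"twist":[0,0,0]},{"gripper":40,"travel":[18,52,0],"twist":[0,0,0]},{"gripper":40,"travel":[18,52,0],"twist":[0,0,0]},{"gripper":40,"travel":[18,52,0],"twist":[0,0,0]},{"gripper":40,"travel":[18,52,0],"twist":[0,0,0]},{"gripper":40,"travel":[18,52,0],"twist":[0,0,0]},{"gripper":40,"travel":[18,52,0],"twist":[0,0,0]},{"gripper":40,"travel":[18,52,0],"twist":[0,0,0]},{"gripper":40,"travel":[18,52,0],"twist":[0,0,0]},{"gripper":40,"travel":[18,52,0],"twist":[0,0,0]}]'
python3 -m crank '[{"gripper":40,"travel":[18,50,10],"twist":[0,0,0]},{"gripper":40,"travel":[18,50,20],"twist":[0,0,0]},{"gripper":40,"travel":[0,0,0],"twist":[0,0,0]}]'
python3 -c "
from h import *
go(.545,.234,.11,135);shot('scene','s1')"
```

```text
time: 3.22
ee_pos: [0.4924, 0.1258, 0.2312]
tcp_rot: [180.0, 0.0, 134.4]
wrist_force: [1.0, -1.0, 0.2]
opening: 0.04
grasp_force: 0.0
time: 3.6
ee_pos: [0.5375, 0.2224, 0.1978]
tcp_rot: [-179.8, -0.1, 134.6]
wrist_force: [-0.3, -0.6, 0.3]
opening: 0.0403
grasp_force: 0.0
shift [ 2.8 13.8 87.8] q [22.5  9.1 10.9 92.   0.  67.9] p [0.5375 0.2224 0.1978] rot [-1.7977e+02 -1.1000e-01  1.3461e+02] t 3.6 F [-0.3 -0.6  0.3] open 0.0403 0.0
turn rotvec [-0.004  -0.0019 -0.0068]
```

View pics/s1.png

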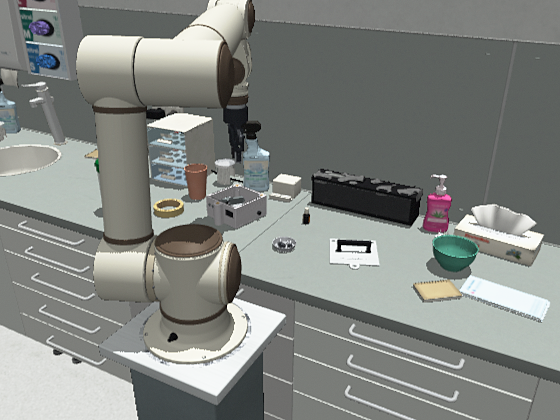

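The gripper is over the unit at about (238,140), with the unit clear at (237,205). I'll go down onto the bar.

```bash
python3 -m crank '[{"gripper":40,"travel":[3,14,30],"twist":[0,0,0]},{"gripper":40,"travel":[0,0,30],"twist":[0,0,0]},{"gripper":40,"travel":[0,0,28],"twist":[0,0,0]},{"gripper":40,"travel":[0,0,25],"twist":[0,0,0]},{"gripper":40,"travel":[0,0,15],"twist":[0,0,0]},{"gripper":40,"travel":[0,0,10],"twist":[0,0,0]},{"gripper":40,"travel":[0,0,0],"twist":[0,0,0]},{"gripper":40,"travel":[0,0,0],"twist":[0,0,0]}]'
python3 -c "
from h import *
go(.545,.234,.048,135)"
```

```text
time: 4.65
ee_pos: [0.5456, 0.2321, 0.0643]
tcp_rot: [179.9, 0.0, 134.7]
wrist_force: [0.5, -0.5, 0.6]
opening: 0.0399
grasp_force: 0.0
shift [ 1.8  0.9 16.3] q [23.  10.7 -2.  77.2 -0.  68.3] p [0.5456 0.2321 0.0643] rot [1.7993e+02 3.0000e-02 1.3473e+02] t 4.65 F [ 0.5 -0.5  0.6] open 0.0399 0.0
turn rotvec [ 0.0012  0.0005 -0.0048]
```

```bash
python3 -m crank '[{"gripper":40,"travel":[1.5,1,8],"twist":[0,0,0]},{"gripper":40,"travel":[0,0,8],"twist":[0,0,0]},{"gripper":40,"travel":[0,0,0],"twist":[0,0,0]},{"gripper":5,"travel":[0,0,0],"twist":[0,0,0]},{"gripper":5,"travel":[0,0,0],"twist":[0,0,0]},{"gripper":5,"travel":[0,0,0],"twist":[0,0,0]},{"gripper":5,"travel":[0,0,0],"twist":[0,0,0]},{"gripper":5,"travel":[0,0,0],"twist":[0,0,0]}]' 40
python3 -c "
from h import *
go(.5452,.2341,.048,75.6)"
```

```text
time: 5.65
ee_pos: [0.5434, 0.233, 0.0476]
tcp_rot: [-179.8, -0.0, 134.7]
wrist_force: [-7.5, -3.9, 5.5]
opening: 0.0114
grasp_force: 40.4
shift [-0.5  2.1 -0.4] q [23.2 11.2 -3.4 75.6 -0.  68.5] p [0.5434 0.233  0.0476] rot [-1.7984e+02 -4.0000e-02  1.3474e+02] t 5.65 F [-7.5 -3.9  5.5] open 0.0114 40.35080373287201
turn rotvec [-3.0000e-03  8.0000e-04  1.0322e+00]
```

```bash
python3 -m crank '[{"gripper":5,"travel":[0,0,0],"twist":[0,0,0.1]},{"gripper":5,"travel":[0,0,0],"twist":[0,0,0.1]},{"gripper":5,"travel":[0,0,0],"twist":[0,0,0.1]},{"gripper":5,"travel":[0,0,0],"twist":[0,0,0.1]},{"gripper":5,"travel":[0,0,0],"twist":[0,0,0.1]},{"gripper":5,"travel":[0,0,0],"twist":[0,0,0.1]},{"gripper":5,"travel":[0,0,0],"twist":[0,0,0.1]},{"gripper":5,"travel":[0,0,0],"twist":[0,0,0.1]},{"gripper":5,"travel":[0,0,0],"twist":[0,0,0.1]},{"gripper":5,"travel":[0,0,0],"twist":[0,0,0.1]},{"gripper":5,"travel":[0,0,0],"twist":[0,0,0.03]},{"gripper":5,"travel":[0,0,0],"twist":[0,0,0]}]' 60
python3 -c "
from h import *
go(.5452,.2341,.048,75.6)"
```

```text
time: 7.15
ee_pos: [0.5435, 0.233, 0.0476]
tcp_rot: [-179.9, 0.1, 75.7]
wrist_force: [-7.4, -5.0, 5.0]
opening: 0.0105
grasp_force: 61.8
shift [ 1.5  1.4 -0.4] q [ 23.2  11.2  -3.4  75.6  -0.  127.5] p [0.5435 0.233  0.0476] rot [-1.7989e+02  1.1000e-01  7.5690e+01] t 7.15 F [-7.4 -5.   5. ] open 0.0105 61.846094727516174
turn rotvec [-0.0019  0.002   0.0016]
```

```bash
python3 -m crank '[{"gripper":40,"travel":[0,0,0],"twist":[0,0,0]},{"gripper":40,"travel":[0,0,0],"twist":[0,0,0]},{"gripper":40,"travel":[0,0,0],"twist":[0,0,0]},{"gripper":40,"travel":[0,0,-15],"twist":[0,0,0]},{"gripper":40,"travel":[0,0,-30],"twist":[0,0,0]},{"gripper":40,"travel":[0,0,-40],"twist":[0,0,0]},{"gripper":40,"travel":[0,0,-40],"twist":[0,0,0]},{"gripper":40,"travel":[-50,8,0],"twist":[0,0,0]},{"gripper":40,"travel":[-52,8,0],"twist":[0,0,-0.16]},{"gripper":40,"travel":[-52,0,0],"twist":[0,0,-0.17]},{"gripper":40,"travel":[-52,-8,0],"twist":[0,0,-0.16]},{"gripper":40,"travel":[-52,-18,0],"twist":[0,0,-0.16]}]' 60
python3 - <<'E'
from h import *
go(.5073,-.1935,.12,113.4)
im=shot('top','t1')
a=cv2.resize(im[175:245,172:242,::-1],None,fx=8,fy=8,interpolation=cv2.INTER_CUBIC)
cv2.imwrite('pics/c1.png',a)
E
```

```text
time: 8.65
ee_pos: [0.5216, -0.0296, 0.1737]
tcp_rot: [179.9, 0.0, 113.3]
wrist_force: [1.2, -0.9, -0.0]
opening: 0.0398
grasp_force: 0.0
shift [-144.8  -78.    53.7] q [-3.3  0.3 -1.2 88.4  0.  63.4] p [ 0.5216 -0.0296  0.1737] rot [1.7991e+02 4.0000e-02 1.1330e+02] t 8.65 F [ 1.2 -0.9 -0. ] open 0.0398 0.0
turn rotvec [ 0.0016  0.0008 -0.0017]
```

View pics/c1.png

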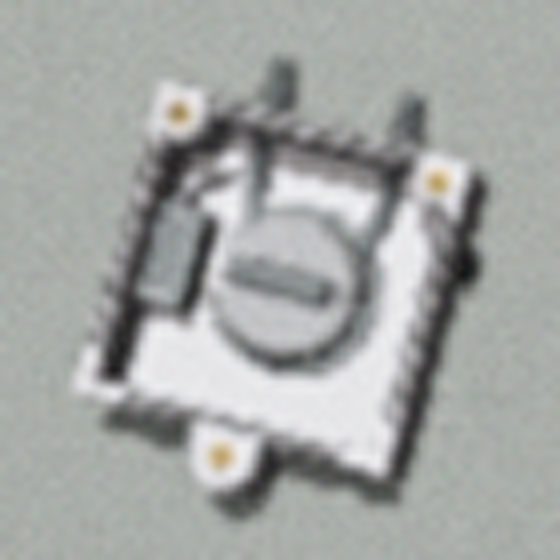

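The bar now runs from (232,272) to (332,295), close to parallel with the thread line (179,112)–(437,182), and the tag end points at the reader. I'll check the angle numerically and the cover handle from the scene view too.

Run:
```python
from h import *
im=cv2.imread('pics/t1.png');g=cv2.cvtColor(im,cv2.COLOR_BGR2GRAY).astype(float)
ys,xs=np.mgrid[0:420,0:560]
reg=(xs-207.2)**2+(ys-210.3)**2<7.5**2
for T in (140,150,160,170):
    w=np.clip(T-g,0,None)*reg;n=w.sum()
    if n==0: continue
    u,v=(w*xs).sum()/n,(w*ys).sum()/n
    C=np.cov(np.vstack([xs.ravel(),ys.ravel()]),aweights=w.ravel());e,V=np.linalg.eigh(C);d=V[:,1]
    a=ray('top',u-5*d[0],v-5*d[1],.068);b=ray('top',u+5*d[0],v+5*d[1],.068);t=b-a
    print(T,e,np.degrees(np.arctan2(t[1],t[0])),ray('top',u,v,.068))
# handle from the first top and second scene pictures
for f,n in(('t0','top'),('s1','scene')):
    q=cv2.imread(f'pics/{f}.png').max(2).astype(float)
    c=proj(n,[.505,-.19,.04]);r=(abs(xs-c[0])<22)&(abs(ys-c[1])<15)
    w=np.clip(90-q,0,None)*r;u,v=(w*xs).sum()/w.sum(),(w*ys).sum()/w.sum();print(n,u,v,ray(n,u,v,.036),proj(n,[.5073,-.1935,.036]))
```

```text
140 [ 0.37316281 17.783557  ] 79.65581445782811 [0.54005062 0.22608501 0.068     ]
150 [ 0.68919251 16.8920089 ] 77.87017836734225 [0.54110175 0.22791666 0.068     ]
160 [ 0.92129885 16.37496418] 77.0651960608842 [0.54180441 0.22881555 0.068     ]
170 [ 1.14644221 16.34170741] 76.26492252733256 [0.54228827 0.22923219 0.068     ]
top 327.0474777448071 223.23823654090717 [ 0.50367388 -0.1896711   0.036     ] [328.13158947 222.22695198]
scene 353.81316598025757 244.2269726090083 [ 0.49267892 -0.19817126  0.036     ] [354.14238561 241.65988017]
```

```bash
python3 -m crank '[{"gripper":45,"travel":[-48,-26,0],"twist":[0,0,0]},{"gripper":45,"travel":[-48,-26,0],"twist":[0,0,0]},{"gripper":45,"travel":[-47,-26,0],"twist":[0,0,0]},{"gripper":45,"travel":[0,0,25],"twist":[0,0,0]},{"gripper":45,"travel":[0,0,30],"twist":[0,0,0]},{"gripper":45,"travel":[0,0,25],"twist":[0,0,0]},{"gripper":45,"travel":[0,0,20],"twist":[0,0,0]},{"gripper":45,"travel":[0,0,0],"twist":[0,0,0]},{"gripper":45,"travel":[0,0,0],"twist":[0,0,0]}]'
python3 - <<'E'
from h import *
go(.506,-.192,.014,113.4)
E
```

```text
time: 9.82
ee_pos: [0.5063, -0.1903, 0.0738]
tcp_rot: [179.9, 0.1, 113.0]
wrist_force: [0.6, -0.1, 1.1]
opening: 0.045
grasp_force: 0.0
shift [-1.4 -1.  59.8] q [-20.6   3.5  -8.9  77.5   0.   46.4] p [ 0.5063 -0.1903  0.0738] rot [1.7994e+02 6.0000e-02 1.1297e+02] t 9.825 F [ 0.6 -0.1  1.1] open 0.045 0.0
turn rotvec [ 0.0011  0.0011 -0.0074]
```

```bash
python3 -m crank '[{"gripper":45,"travel":[-1.4,-1,15],"twist":[0.001,0.001,-0.007]},{"gripper":45,"travel":[0,0,15],"twist":[0,0,0]},{"gripper":45,"travel":[0,0,15],"twist":[0,0,0]},{"gripper":45,"travel":[0,0,10],"twist":[0,0,0]},{"gripper":45,"travel":[0,0,4],"twist":[0,0,0]},{"gripper":45,"travel":[0,0,0],"twist":[0,0,0]},{"gripper":45,"travel":[0,0,0],"twist":[0,0,0]}]'
python3 -m crank '[{"gripper":5,"travel":[0,0,0],"twist":[0,0,0]},{"gripper":5,"travel":[0,0,0],"twist":[0,0,0]},{"gripper":5,"travel":[0,0,0],"twist":[0,0,0]},{"gripper":5,"travel":[0,0,0],"twist":[0,0,0]},{"gripper":5,"travel":[0,0,0],"twist":[0,0,0]},{"gripper":5,"travel":[0,0,0],"twist":[0,0,0]}]' 90
python3 - <<'E'
from h import *
go(.506,-.192,.014,113.4)
E
```

```text
time: 10.7
ee_pos: [0.5056, -0.1919, 0.0138]
tcp_rot: [-180.0, -0.0, 113.4]
wrist_force: [0.1, -0.6, -0.5]
opening: 0.045
grasp_force: 0.0
time: 11.45
ee_pos: [0.5055, -0.192, 0.0138]
tcp_rot: [-180.0, -0.0, 113.4]
wrist_force: [-1.4, 1.1, 5.5]
opening: 0.0101
grasp_force: 88.7
shift [-0.2  0.5 -0.2] q [-20.8   5.3 -13.7  71.   -0.   45.8] p [ 0.5055 -0.192   0.0138] rot [-1.7997e+02 -3.0000e-02  1.1337e+02] t 11.45 F [-1.4  1.1  5.5] open 0.0101 88.74792337417603
turn rotvec [-0.0005 -0.0005 -0.0004]
```

```bash
python3 -m crank '[{"gripper":5,"travel":[0,0,-10],"twist":[0,0,0]},{"gripper":5,"travel":[0,0,-25],"twist":[0,0,0]},{"gripper":5,"travel":[0,0,-30],"twist":[0,0,0]},{"gripper":5,"travel":[0,0,-30],"twist":[0,0,0]},{"gripper":5,"travel":[0,0,-30],"twist":[0,0,0]},{"gripper":5,"travel":[0,0,-15],"twist":[0,0,0]},{"gripper":5,"travel":[0,0,0],"twist":[0,0,0]},{"gripper":5,"travel":[0,0,0],"twist":[0,0,0]}]'
python3 - <<'E'
from h import *
go(.5435,.232,.15,75.6)
print(bot.get_obs()['torque'])
im=shot('scene','s2')
cv2.imwrite('pics/c2.png',cv2.resize(im[120:290,250:450,::-1],None,fx=3.5,fy=3.5,interpolation=cv2.INTER_CUBIC))
E
```

```text
time: 12.45
ee_pos: [0.505, -0.1917, 0.1519]
tcp_rot: [-179.9, -0.1, 113.4]
wrist_force: [-0.4, -0.0, -2.1]
opening: 0.0103
grasp_force: 87.9
shift [373.6 203.5   2.3] q [-20.8   2.9  -0.9  86.4   0.   45.8] p [ 0.505  -0.1917  0.1519] rot [-1.7987e+02 -1.3000e-01  1.1338e+02] t 12.45 F [-0.4 -0.  -2.1] open 0.0103 87.94421195983887
turn rotvec [-0.003  -0.0015  0.6594]
[-0.00042818 -0.00900901  0.01227362]
```

View pics/c2.png

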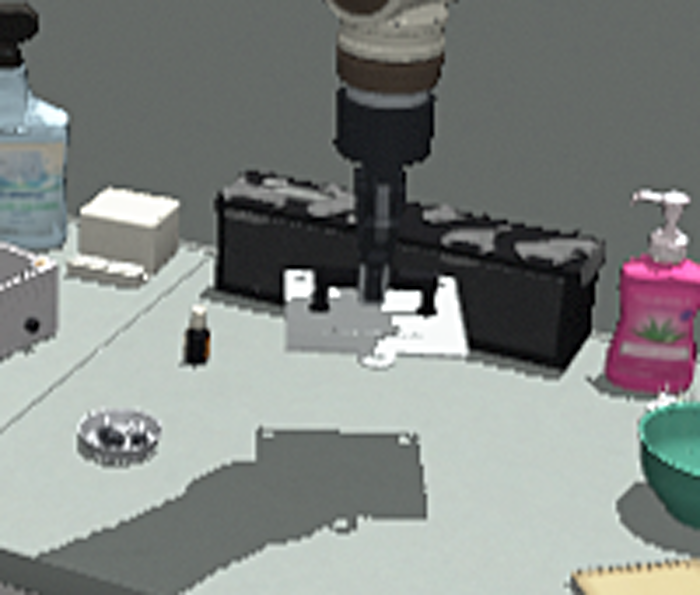

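The cover hangs level in the gripper at crop (375,310), lug towards the robot; the dish (118,437) and bottle (197,337) are undisturbed. I'll move over the unit at this height.

```bash
python3 -m crank '[{"gripper":5,"travel":[25,14,0],"twist":[0,0,0]},{"gripper":5,"travel":[42,23,0],"twist":[0,0,0]},{"gripper":5,"travel":[48,26,0],"twist":[0,0,0]},{"gripper":5,"travel":[48,26,0],"twist":[0,0,0]},{"gripper":5,"travel":[48,26,0],"twist":[0,0,0]},{"gripper":5,"travel":[48,26,0],"twist":[0,0,0]},{"gripper":5,"travel":[48,26,0],"twist":[0,0,0]},{"gripper":5,"travel":[42,23,0],"twist":[0,0,0]},{"gripper":5,"travel":[25,14,0],"twist":[0,0,0]},{"gripper":5,"travel":[0,0,0],"twist":[0,0,0.1]},{"gripper":5,"travel":[0,0,0],"twist":[0,0,0.15]},{"gripper":5,"travel":[0,0,0],"twist":[0,0,0.15]}]'
python3 -m crank '[{"gripper":5,"travel":[0,0,0],"twist":[0,0,0.15]},{"gripper":5,"travel":[0,0,0],"twist":[0,0,0.1]},{"gripper":5,"travel":[0,0,0],"twist":[0,0,0]},{"gripper":5,"travel":[0,0,0],"twist":[0,0,0]}]'
python3 - <<'E'
from h import *
go(.5435,.232,.115,75.6)
im=shot('top','t3');shot('scene','s3')
b=cv2.imread('pics/s3.png')
a=cv2.resize(im[175:245,172:242,::-1],None,fx=6,fy=6,interpolation=cv2.INTER_CUBIC)
p=proj('scene',[.545,.234,.12]).astype(int);print(p)
c=cv2.resize(b[p[1]-45:p[1]+60,p[0]-47:p[0]+48],None,fx=4,fy=4,interpolation=cv2.INTER_CUBIC)
cv2.imwrite('pics/c3.png',np.hstack([a,c]))
E
```

```text
time: 14.0
ee_pos: [0.5438, 0.2323, 0.152]
tcp_rot: [-179.8, 0.0, 90.2]
wrist_force: [-0.8, -0.8, -2.8]
opening: 0.0104
grasp_force: 88.1
time: 14.5
ee_pos: [0.5441, 0.2322, 0.1528]
tcp_rot: [-179.9, 0.0, 76.3]
wrist_force: [-0.4, 1.0, -1.6]
opening: 0.0106
grasp_force: 88.1
shift [-0.4 -0.5 37.8] q [2.310e+01 9.900e+00 6.900e+00 8.700e+01 1.000e-01 1.268e+02] p [0.5441 0.2322 0.1528] rot [-1.7988e+02  2.0000e-02  7.6260e+01] t 14.5 F [-0.4  1.  -1.6] open 0.0106 88.06053757667542
turn rotvec [-0.0022  0.0004  0.0115]
[235 182]
```

View pics/c3.png

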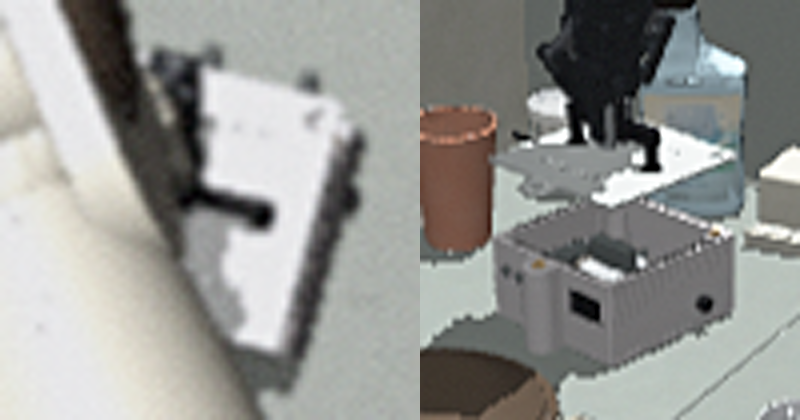

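The arm hides most of the plate in the top view. In the scene view the plate is right way round above the unit, lug over the lug insert (538,263). The force reading while gripping the bar puts the true axis near (0.5435,0.233), so I'll align to that and lower part way.

```bash
python3 -m crank '[{"gripper":5,"travel":[2.8,-0.8,0],"twist":[-0.002,0,0.011]},{"gripper":5,"travel":[0,0,10],"twist":[0,0,0]},{"gripper":5,"travel":[0,0,15],"twist":[0,0,0]},{"gripper":5,"travel":[0,0,10],"twist":[0,0,0]},{"gripper":5,"travel":[0,0,0],"twist":[0,0,0]},{"gripper":5,"travel":[0,0,0],"twist":[0,0,0]}]'
python3 - <<'E'
from h import *
go(.5440,.2351,.099,75.6)
E
```

```text
time: 15.35
ee_pos: [0.5443, 0.2353, 0.1187]
tcp_rot: [180.0, -0.0, 75.5]
wrist_force: [0.0, -0.1, -1.9]
opening: 0.0101
grasp_force: 88.0
shift [-0.3 -0.3 19.7] q [ 23.4  10.    3.2  83.1  -0.  127.9] p [0.5443 0.2353 0.1187] rot [ 1.7995e+02 -2.0000e-02  7.5500e+01] t 15.35 F [ 0.  -0.1 -1.9] open 0.0101 88.04020285606384
turn rotvec [ 0.0008 -0.0004 -0.0017]
```

```bash
python3 -m crank '[{"gripper":5,"travel":[-0.3,-0.3,7],"twist":[0,0,-0.002]},{"gripper":5,"travel":[0,0,7],"twist":[0,0,0]},{"gripper":5,"travel":[0,0,5.5],"twist":[0,0,0]},{"gripper":5,"travel":[0,0,0],"twist":[0,0,0]},{"gripper":5,"travel":[0,0,0],"twist":[0,0,0]}]'
python3 - <<'E'
from h import *
go(.5440,.2351,.099,75.6)
shot('scene','s4'); im=shot('top','t4')
b=cv2.imread('pics/s4.png')
p=proj('scene',[.545,.234,.08]).astype(int);print(p)
c=cv2.resize(b[p[1]-35:p[1]+35,p[0]-40:p[0]+40],None,fx=8,fy=8,interpolation=cv2.INTER_CUBIC)
cv2.imwrite('pics/c4.png',c)
# predicted pixels (crop) with camera-frame unit pose, for threads and holes' top mouths at z .089
th=np.radians(-14.39);R=np.array([[np.cos(th),-np.sin(th)],[np.sin(th),np.cos(th)]])
f=lambda q:np.round((q-p+[40,35]+.5)*8-.5,0)
for l in L+[[.07,-.07],[-.07,-.07],[-.07,.07],[.07,.07]]:
    w=R@np.array(l)+[.5452,.2341];print(l,f(proj('scene',[*w,.075])),f(proj('scene',[*w,.089])))
E
```

```text
time: 15.98
ee_pos: [0.544, 0.235, 0.0991]
tcp_rot: [180.0, -0.0, 75.6]
wrist_force: [0.2, -0.1, -1.8]
opening: 0.0104
grasp_force: 88.1
shift [0.1 0.  0.1] q [ 23.4  10.2   1.2  81.   -0.  127.8] p [0.544  0.235  0.0991] rot [ 1.7996e+02 -2.0000e-02  7.5620e+01] t 15.975 F [ 0.2 -0.1 -1.8] open 0.0104 88.06118845939636
turn rotvec [ 0.0008 -0.0003  0.0003]
[236 193]
[0.058, 0.058] [332. 221.] [331. 190.]
[0.058, -0.058] [527. 298.] [527. 267.]
[-0.08, 0] [177. 361.] [175. 329.]
[0.07, -0.07] [569. 298.] [569. 267.]
[-0.07, -0.07] [317. 407.] [316. 374.]
[-0.07, 0.07] [ 80. 303.] [ 79. 272.]
[0.07, 0.07] [333. 205.] [332. 175.]
```

View pics/c4.png

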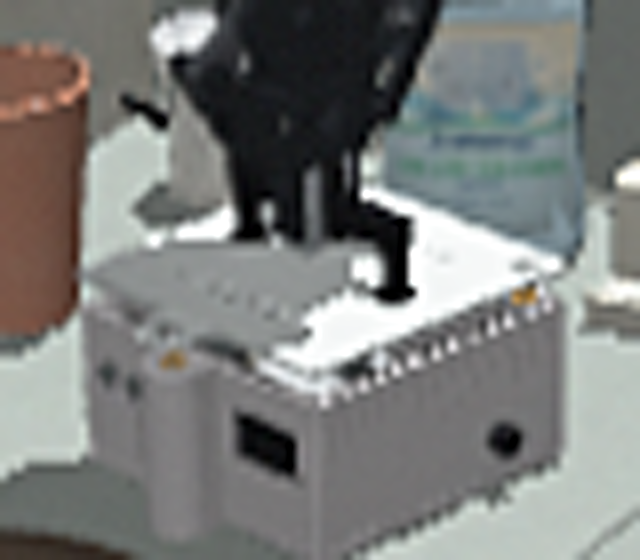

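The plate sits above the unit, and the lug insert (173,360) and right insert (525,294) peek out below it. The right hole shows at about (520,266). I'll measure the fit at subpixel level and enlarge the two corners.

Run:
```python
from h import *
im=bot.camera('scene').astype(float)
for _ in range(7): im+=bot.camera('scene')
im/=8; s0=cv2.imread('pics/s1.png')[:,:,::-1].astype(float)
o=np.array([236-40,193-35]);t=lambda u,v:((u+.5)/8-.5+o[0],(v+.5)/8-.5+o[1])
sat=im[:,:,0]-im[:,:,2]-25; 
for n,p in(('insR',(525,295)),('insF',(173,359))):
    print(n,np.round(cent(im,sat,*t(*p),2.5),2))
s=s0[:,:,0]-s0[:,:,2]-25; th=np.radians(-14.39);R=np.array([[np.cos(th),-np.sin(th)],[np.sin(th),np.cos(th)]])
for l in L[1:]:
    w=R@np.array(l)+[.5435,.233]
    print('pred thread',proj('scene',[*w,.075]),'early pic',cent(s0,s,*proj('scene',[*w,.075]),2.5),'pred hole',proj('scene',[*w,.0885]))
g=im.mean(2);u,v=map(int,t(522,266));np.set_printoptions(linewidth=200)
print(u,v);print(g[v-4:v+6,u-7:u+9].astype(int))
u,v=map(int,t(175,335));print(u,v);print(g[v-6:v+7,u-8:u+9].astype(int))
e=np.clip((im-30)/170,0,1)**.7*255
z=lambda a,b:cv2.resize(e[b-12:b+13,a-12:a+13,::-1],None,fx=16,fy=16,interpolation=cv2.INTER_NEAREST)
a=t(522,275);b=t(175,340);cv2.imwrite('pics/c5.png',np.hstack([z(int(b[0]),int(b[1])),z(int(a[0]),int(a[1]))]))
```

```text
insR [261.05 194.61]
insF [217.22 202.61]
pred thread [261.49060013 195.12211602] early pic (np.float64(261.0764705882353), np.float64(194.64117647058825)) pred hole [261.45003557 191.33958594]
pred thread [217.64170561 203.01991763] early pic (np.float64(217.2093023255814), np.float64(202.6201550387597)) pred hole [217.44335727 199.13410616]
260 190
[[253 228 215 190 137 111 113 113 111 112 115 112 137 144 122 115]
 [252 255 255 254 232 192 150 125 113 117 125 128 139 142 134 102]
 [249 249 250 252 255 253 238 229 202 153 128 129 133 134 114  81]
 [247 248 247 248 249 252 255 255 250 225 201 179 147 114  97 135]
 [234 246 247 247 247 248 243 222 200 212 243 249 223 134  81 192]
 [229 246 247 247 247 248 236 185 161 193 219 249 217 155 137 192]
 [247 247 247 247 248 250 254 253 234 240 181 160 139 163 194 195]
 [245 246 247 250 253 250 248 242 181  94 164 157 192 197 195 194]
 [247 249 254 245 246 205 173 121  95 104 194 168 177 195 196 183]
 [254 246 236 174 151 103 122 137 105 135 145 184 139 174 196 180]]
217 199
[[127 133 140 144 143 142 142 143 143 144 143 144 155 140 141 161 14
[... 273 characters left out ...]
 145 145 145]
 [115 134 124 108 105 137 133 115 130 136 148 149 151 144 143 146 145]
 [119 119 117 131 158 153 124  83 126 124 147 148 143 129 132 140 145]
 [120 120 119 117 140 138 145 128 162 148 143 112  97  98 101 111 128]
 [121 120 120 119 112 118 140 146 136 130 134 104  91  65  59  70  85]
 [113 121 122 119 121 137 139 125  99 116 139 153 136 112  89  75  41]
 [ 86 106 122 122 128 150 137 107  97 106 135 146 145 141 126 134  92]
 [ 62  85 118 110 119 140 148 138 135 132 142 130 123 109 121 147 133]
 [ 64  98 105  77  98 116 135 138 140 135 123 110 108 109 117 119 120]][ WARN:0@4.604] global loadsave.cpp:1063 imwrite_ Unsupported depth image for selected encoder is fallbacked to CV_8U.
```

View pics/c5.png

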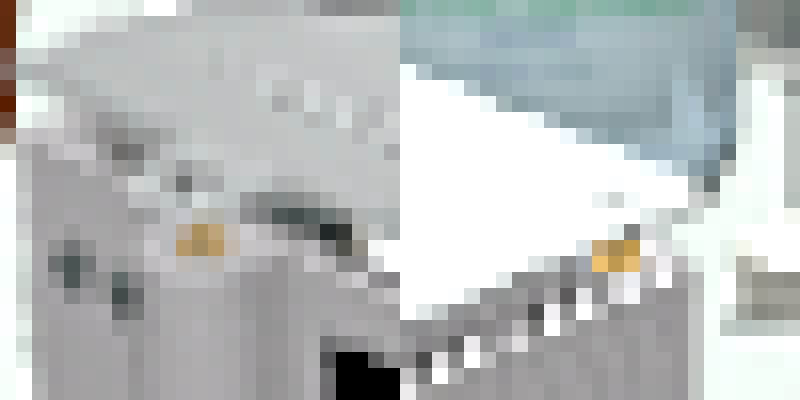

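The insert-to-hole offsets match the prediction to within about 0.1 px at the right hole (261.1,190.7) and about 0.6 px (1.5 mm) at the lug hole (216.4,198.7). The heights match a gap of about 10 mm. I'll trim slightly, settle and hand in.

```bash
python3 -m crank '[{"gripper":5,"travel":[-0.6,0,0],"twist":[0,0,0]},{"gripper":5,"travel":[0,0,0],"twist":[0,0,0]},{"gripper":5,"travel":[0,0,0],"twist":[0,0,0]},{"gripper":5,"travel":[0,0,0],"twist":[0,0,0]}]'
python3 -c "
from h import *
go(.5439,.2345,.099,75.6);print(bot.job_done())"
```

```text
time: 16.98
ee_pos: [0.5437, 0.2344, 0.099]
tcp_rot: [180.0, -0.0, 75.6]
wrist_force: [0.1, -0.5, -2.4]
opening: 0.0104
grasp_force: 88.1
shift [ 0.1  0.1 -0. ] q [ 23.3  10.1   1.1  81.   -0.  127.7] p [0.5437 0.2344 0.099 ] rot [ 1.7997e+02 -1.0000e-02  7.5620e+01] t 16.975 F [ 0.1 -0.5 -2.4] open 0.0104 88.06088447570801
turn rotvec [ 0.0006 -0.0002  0.0003]
the job is handed in; nothing more can be done
None
```

Job handed in at about 17 s: the cartridge is turned so its tag faces the reader (angle good to about 2°) and released, and the cover is held level about 10 mm above the rim, right way round; the right and front holes measured within about 2 mm of their threads, and the left hole was not visible to check.

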